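# Hang the strainer basket in the pump and twist it locked

## Task

The strainer basket of the overhauled pump lies on its side in the wooden saddle. Stand it upright on the bench and let go, then take it by its red handle, lower it into the pump's strainer pot so that its three red lugs go down the entry slots of the brass ring, and turn it clockwise (seen from above) until the lugs drop into the locking notches and it hangs level, then let go. Leave the pot lid, the bearing and the spanner lying where they are.

Things in the scene. Friction and masses are not known exactly. Their poses are not given: they have to be found in the camera images.
- basket_mid (a point): White ribbed strainer basket: a cup 66 mm across outside, 58 mm inside, 88 mm tall, foot tapered to 57 mm, about 0.16 kg. Point on its axis, 44 mm from base and from mouth. z: base to mouth. At the start it lies level in the saddle, its x axis straight up; its outside can then be gripped close behind the lugs (66 mm from the base), the gripper leaning 45 deg towards the mouth.
- basket_handle (a point): Middle of the grip of the basket's red handle: an upright tab on a bar across the mouth, 8 mm thick (along the basket's x axis), 30 mm wide (along y), standing 30 mm above the mouth's edge. Point on the basket's axis, 64 mm from basket_mid towards the mouth and 10 mm below the tab's top; same axes as basket_mid. The tab lies flat while the basket lies on its side.
- basket_lug (a point): One of three equal red lugs, round pins 7 mm thick standing out radially from the basket at 0, 120 and 240 deg from its x axis. Point in the middle of the lug on the x axis, 37 mm from the basket's axis, 28.5 mm from basket_mid towards the mouth. The lugs reach 41.5 mm from the axis.
- pot_mouth (a point): Centre of the pump's pot mouth, at the top of its fixed brass ring, 141 mm above the bench; z up, -y towards the motor. Ring 72 mm across inside, 94 outside, 26 high; pot below 86 across, 116 deep from here. The inlet flange beside it is 98 mm high. basket_mid lies 25 mm below this point while the lugs rest on the ring's top, 41 mm when they are down on the entry floor, 47 mm when locked.
- entry_slot (a point): Rough place of one of three equal entry slots in the ring's top, 41 mm from its centre on pot_mouth's x axis; the others 120 deg apart. The ring was screwed in by hand and stands up to 18 deg off this, either way: not measured, look or feel for it. Entry 20 deg (12 mm) wide, floor 16 mm down; the top is solid for 56 deg counter-clockwise of it.
- notch (a point): Rough place (off by the same turn as the entry) of the locking notch that belongs to entry_slot, point on its floor. From the entry floor a run 10 mm high leads clockwise seen from above, under a 6 mm roof, to the notch: 20 deg wide, 6 mm deeper than the run, solid stop beyond it. Middle of entry to middle of notch is 44 deg.
- saddle: Small fixed wooden vee saddle, 50 mm long along its x axis, 75 mm wide, 42 mm high, origin under its centre on the bench. The lying basket's axis is 60 mm above the bench, along the saddle's x; the mouth points to the saddle's -x and overhangs the wood by 30 mm. The bench between saddle and pump is clear.
- pot_lid: Bystander: amber clear pot lid lying flat, 108 mm disc with three ears (132 mm over them), 18 mm high, origin under its centre.
- bearing: Bystander: steel ball bearing lying flat, 62 mm across, 16 mm high, origin under its centre.
- spanner: Bystander: steel spanner lying flat, 170 mm long along its x axis, origin near its middle.

How it is judged:
On the way:
1. the basket stands upright on the bench, let go (angle between basket_mid's own z axis and vertical below 0.1 rad and height (world z) of basket_mid below 0.05 m and contact force between the fingers and basket below 0.3 N), for 0.2 s.
At the end, for the whole second after the job is handed in: The basket hangs still in the pot, all lugs down in the locking notches: its middle 44.5 to 52 mm below the ring's top, within 5 mm of the pot's axis, leaning less than 4 degrees, and let go (z of basket_mid in the frame of pot_mouth between -0.052 and -0.0445 m and horizontal distance between basket_mid and pot_mouth below 0.005 m and angle between basket_mid's own z axis and vertical below 0.07 rad and linear speed of basket below 0.01 m/s); the robot touches nothing.
It fails at once if the pot lid, the bearing or the spanner is shifted by more than 20 mm (distance of any of pot_lid, bearing, spanner from where it was at the start of the episode above 0.02 m).
It also fails if it takes over 72 s, if anything falls off the work surface, if the arm or the gripper's body presses on something with over 40 N, if the wrist force passes 120 N, or if a joint passes its speed limit or range.

## Robot

A 6-joint arm with a two-finger parallel gripper is mounted at the origin on the work surface. World frame = base frame: x ahead of the robot, y to its left, z up, the work surface at z = 0. Lengths are in m, angles in rad, forces in N, time in s.
With the tool pointing down it reaches from about 0.3 to 1 m from the base axis. Payload 5.1 kg.
Tool frame: the origin (TCP) lies at the very end of the fingers, on their centre line; the grasp point (between the pads) lies 19 mm behind it; y points along the fingers, x is the direction in which the jaws open and shut, and the axes are right-handed (so a half turn about y gives the same grasp; the last joint's range is limited). The gripper opens to 95 mm and grips with 3 to 60 N. Pads are 20 mm wide; open, the fingers measure 119 mm over their backs; the gripper's body (75 mm by 180 mm) begins 59 mm behind the grasp point.
Start: joints at [1.085, 0.124, 1.65, -0, 1.367, -0.083], TCP at [0.255, 0.598, 0.215] pointing down, gripper open.
Joint ranges: [-2.61, 2.61], [-1.02, 2.33], [0.03, 2.71], [-1.35, 4.49], [0.32, 2.68], [-2.91, 2.91]. Speed limits (rad/s): [2.57, 2.57, 3.14, 3.14, 3.14, 3.14].

## Interface

Orientations are given as a unit quaternion [x, y, z, w].
In Python, from rig import ctrl, snapshot, ticket, find_in, trace gives the robot as it stands.
- The arm moves only by the tool apply_moves, never from a script. Its argument "targets" is a list of rows, each a list of 5 numbers: the shift along the tool's x, y, z in units of 30 mm (1.0 is 30 mm), then the turn about the tool's y in units of 8 degrees (1.0 is 8 degrees), then the opening, from 0 (shut) to 1 (fully open). In form: [[tx, ty, tz, twist, claw], ...]. A call has 1 to 10 rows; each row shifts and turns the commanded pose from where the row before left it, along the tool's axes as they then stand; what a row does not reach is not made up. A row lasts 1/8 s, in which the tool goes at most 62.5 mm and 10.7 degrees, less where a joint would pass 70% of its speed; a pose out of reach is approached as far as the arm can. A call is refused whole if a number of a shift passes 1 or a number of a turn 1, either way. A call with a gripper value outside its range is refused whole. The fingers move at their own pace and stop on an object; "grip_force" is the grip in N (left out, the last holds). Time passes only in rows, so rows that do not move let the fingers close. It gives the time, the measured TCP pose, the force and the opening at its end, in the units of the state.
- ctrl.read_state(): the state, without advancing time (a new reading comes with each control period).
- snapshot(name): name is "scene" or "top"; returns a dict with "image" (480x640x3 uint8, red, green, blue), "depth" (480x640 float32, m along the optical axis (not along the pixel's ray), 0 where there is no reading), "intrinsics" (3x3 intrinsics, pixels), "T" (4x4, takes a point from camera to world coordinates). Camera axes: x right, y up, looking along -z (the intrinsics and any distortion apply to the point x, -y, -z); pixel columns grow to the right and rows downward; lengths in m; the calibration is good to about 2 mm. A picture is of the moment at which its call begins.
- ticket.finish_job(): hands the job in, once; it reports no verdict.
Trained networks look in a picture, given as the dict that the camera call returned (one of the last four; its "shot" number tells which), for a name from the list of things; names that differ only in an ending like _2 or _b are one class to them, and where a whole thing is asked for, a point or a joint stands for the part that bears it (a point fixed in the world has none). Each returns a list of dicts, best first, with "conf" (0 to 1); they miss things now and then, are a little off and sometimes report something else, mostly with a low value. They report only what shows in the picture. A call takes as long as a camera call.
- find_in(picture, label): "at" ([x, y, z] in m, in world coordinates, good to about 4 mm: the middle of the surface that is visible of it).
- trace(picture, label): "mask" (480x640 bool, what is visible of it).
The state is a dict: "time_s": time; "qpos": joint angles; "qd": joint speeds; "effort": joint torques, N m; "eef_pos": TCP position; "eef_rot": TCP orientation; "force": force on the tool from outside, world axes, zero at the start; "torque": the same for the moment, N m; "opening": finger opening in m.
Only numpy, scipy, OpenCV 4.12 (cv2) and the standard library are available. Lean on these libraries where they do the work, as an engineer would, in place of code of your own. Each camera call takes 0.05 s, during which the arm holds its last target.

## Working session

There is one attempt and no reset: what is moved stays moved. The work goes in short steps, Python scripts to look and compute and a tool call to move; the robot and the scene stay as the last step left them, time stands still between calls to the robot, and variables do not carry over. Pictures are saved under pics/ and viewed, and the job is handed in when it is done.

Besides the shell and the picture viewer there is one more tool, called after "Request:" as name([rows], argument=value, ...), one row to a line, values as JSON. apply_moves: Moves the arm, as the interface text tells. Its arguments: {"type":"object","properties":{"targets":{"type":"array"},"grip_force":{"type":"number"}},"required":["targets"]}

```bash
mkdir -p pics; ls; python3 - <<'E'
from rig import ctrl, snapshot, find_in
import cv2, numpy as np
print(ctrl.read_state())
for n in ["scene","top"]:
    s=snapshot(n); cv2.imwrite(f"pics/{n}0.png",s["image"][:,:,::-1]); print(n,s["intrinsics"].tolist(),s["T"].round(4).tolist())
    for l in ["basket_mid","basket_handle","basket_lug","pot_mouth","entry_slot","notch","saddle","pot_lid","bearing","spanner"]:
        print(l,[(np.round(d["at"],3).tolist(),round(d["conf"],2)) for d in find_in(s,l)[:4]])
E
```

```text
pics
{'time_s': 0.0, 'qpos': array([ 1.08539277e+00,  1.24490096e-01,  1.65169323e+00, -2.61212001e-06,
        1.36753535e+00, -8.26011562e-02]), 'qd': array([ 0.00079511, -0.00051765, -0.00132771,  0.00023407,  0.00046027,
       -0.00010786]), 'effort': array([-4.48538203e-04, -4.17579138e+01, -3.59941542e+01,  7.74396979e-02,
        4.90274595e-02, -1.31061302e-04]), 'eef_pos': array([0.25451567, 0.59737612, 0.21338543]), 'eef_rot': array([ 0.59027647,  0.38921365, -0.39053106, -0.5895523 ]), 'force': array([ 0.12290615, -0.27111521,  0.18831526]), 'torque': array([-0.00067085, -0.01043518, -0.00054933]), 'opening': 0.09506970397662752}
scene [[464.0828585559839, 0.0, 318.9523447059063], [0.0, 464.0828585559839, 239.61121460424872], [0.0, 0.0, 1.0]] [[0.751, -0.3869, 0.5351, 0.9546], [0.6603, 0.4448, -0.6052, -0.3958], [-0.0039, 0.8078, 0.5895, 0.5586], [0.0, 0.0, 0.0, 1.0]]
basket_mid []
basket_handle [([0.515, 0.178, 0.066], 0.77)]
basket_lug [([0.518, 0.176, 0.069], 0.91), ([0.552, -0.311, 0.093], 0.31)]
pot_mouth [([0.553, -0.308, 0.095], 0.85)]
entry_slot [([0.551, -0.309, 0.094], 0.76)]
notch []
saddle [([0.532, 0.202, 0.014], 0.6)]
pot_lid [([0.712, 0.106, 0.007], 0.92)]
bearing []
spanner [([0.742, 0.276, 0.009], 0.57)]
top [[476.6134055755802, 0.0, 324.03627139497723], [0.0, 476.6134055755802, 243.08670791433116], [0.0, 0.0, 1.0]] [[-0.0025, 0.987, -0.1608, 0.4263], [-0.9993, -0.0086, -0.0372, 0.0396], [-0.0381, 0.1606, 0.9863, 0.8733], [0.0, 0.0, 0.0, 1.0]]
basket_mid [([0.507, 0.192, 0.085], 0.78)]
basket_handle [([0.501, 0.189, 0.084], 0.66)]
basket_lug []
pot_mouth [([0.502, -0.284, 0.108], 0.57)]
entry_slot [([0.506, -0.285, 0.107], 0.76)]
notch [([0.506, -0.279, 0.105], 0.57)]
saddle []
pot_lid [([0.701, 0.116, 0.005], 0.93)]
bearing [([0.399, -0.004, 0.016], 0.85)]
spanner [([0.726, 0.285, 0.005], 0.76), ([0.467, 0.206, 0.035], 0.33)]
```

View pics/scene0.png

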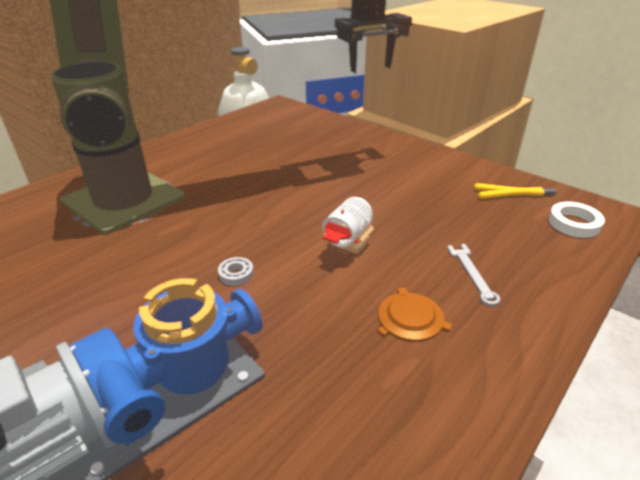

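View pics/top0.png

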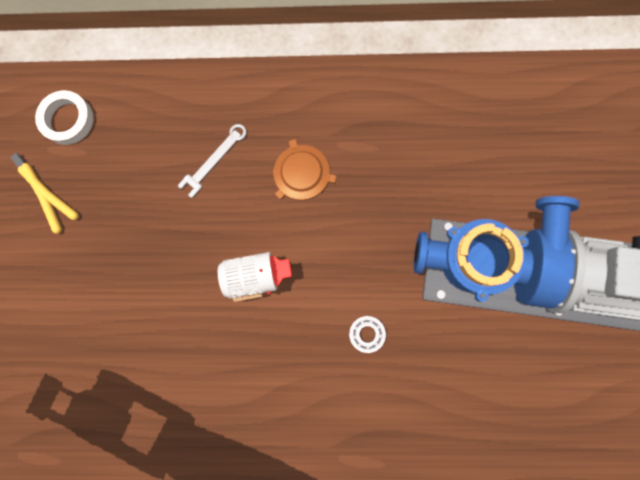

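```bash
cat > h.py <<'E'
from rig import ctrl, snapshot, find_in, trace
import cv2, numpy as np
def cloud(s):
    K=s["intrinsics"];d=s["depth"];v,u=np.mgrid[0:480,0:640]
    P=np.stack([(u-K[0,2])*d/K[0,0],-(v-K[1,2])*d/K[1,1],-d],-1)
    W=P@s["T"][:3,:3].T+s["T"][:3,3]; W[d==0]=np.nan
    return W
def proj(s,p):
    T=np.linalg.inv(s["T"]);q=T[:3,:3]@p+T[:3,3];K=s["intrinsics"]
    return K[0,2]+K[0,0]*q[0]/-q[2],K[1,2]+K[1,1]*-q[1]/-q[2]
E
python3 - <<'E'
from h import *
import pickle
S={}
for n,(u0,v0) in dict(top=(420,190),scene=(120,250)).items():
    s=S[n]=snapshot(n)
    cv2.imwrite(f"pics/ring_{n}.png",cv2.resize(s["image"][v0:v0+120,u0:u0+150,::-1],None,fx=5,fy=5,interpolation=cv2.INTER_CUBIC))
for n,(u0,v0) in dict(top=(205,240),scene=(310,185)).items():
    s=S[n]
    cv2.imwrite(f"pics/bas_{n}.png",cv2.resize(s["image"][v0:v0+80,u0:u0+100,::-1],None,fx=8,fy=8,interpolation=cv2.INTER_CUBIC)[:600])
pickle.dump(S,open("s0.pkl","wb"))
for n in S:
    s=S[n];W=cloud(s);I=s["image"].astype(int)
    z=W[...,2]
    ye=(I[...,0]>170)&(I[...,2]<120)&(I[...,1]>100)&(W[...,1]<-.15)&(z>.137)&(z<.147)
    P=W[ye];print(n,len(P),np.median(P[:,2]))
    from scipy.optimize import least_squares
    f=lambda p:np.where(np.hypot(P[:,0]-p[0],P[:,1]-p[1])>.047,np.hypot(P[:,0]-p[0],P[:,1]-p[1])-.047,np.minimum(0,np.hypot(P[:,0]-p[0],P[:,1]-p[1])-.036))
    r=least_squares(f,P[:,:2].mean(0),loss='soft_l1',f_scale=.002)
    print(r.x)
    a=np.degrees(np.arctan2(P[:,1]-r.x[1],P[:,0]-r.x[0]))
    h,_=np.histogram(a,bins=72,range=(-180,180));print(h)
    # basket
    m=(abs(W[...,0]-.51)<.1)&(abs(W[...,1]-.19)<.1)&(z>.015)
    white=m&(I.min(-1)>130); red=m&(I[...,0]>150)&(I[...,1]<70)&(I[...,2]<70)
    for k,q in dict(w=white,r=red).items():
        Q=W[q];print(k,len(Q),np.percentile(Q,[2,50,98],axis=0).round(4).tolist())
        c=Q.mean(0);U,_,V=np.linalg.svd(Q-c,full_matrices=False);print(V[0])
E
```

```text
top 95 0.13996423781366607
[ 0.52363735 -0.1857504 ]
[0 0 0 0 0 0 0 0 0 0 0 8 0 2 0 1 1 2 2 2 1 2 2 3 2 3 3 4 3 3 0 0 0 1 4 5 2
 3 1 2 2 2 1 2 0 0 0 0 0 0 0 0 0 0 0 0 0 0 0 0 0 3 2 3 2 3 2 3 3 3 2 0]
w 1999 [[0.4678, 0.1578, 0.0301], [0.4998, 0.2014, 0.0862], [0.5346, 0.2421, 0.0945]]
[-0.21563824  0.95185104 -0.21789847]
r 118 [[0.4748, 0.1271, 0.0443], [0.5114, 0.1559, 0.0634], [0.535, 0.1653, 0.066]]
[-0.97387077 -0.1850426  -0.13166227]
scene 1113 0.1405538924997896
[ 0.52698704 -0.19031427]
[19 18 19 19 18 20 10  0  0  0 14 18 17 12 17 14 21 20 18 22 22 24 20 25
 21 23 24 22 26 24  6  0  0  0 19 25 21 22 26 18 19 26 18 20 18 18 14 14
 14 10 10  7  7  8  4  0  0  1 13 14 16 18 18 16 18 17 18 19 17 19 17 21]
w 1183 [[0.4748, 0.157, 0.0305], [0.5178, 0.1982, 0.0806], [0.541, 0.2392, 0.0936]]
[-0.25479355  0.96698136  0.00522364]
r 260 [[0.4871, 0.1267, 0.059], [0.5149, 0.1546, 0.0634], [0.5355, 0.1705, 0.065]]
[ 0.82377814 -0.56596586 -0.03274476]
```

View images.

View pics/ring_top.png

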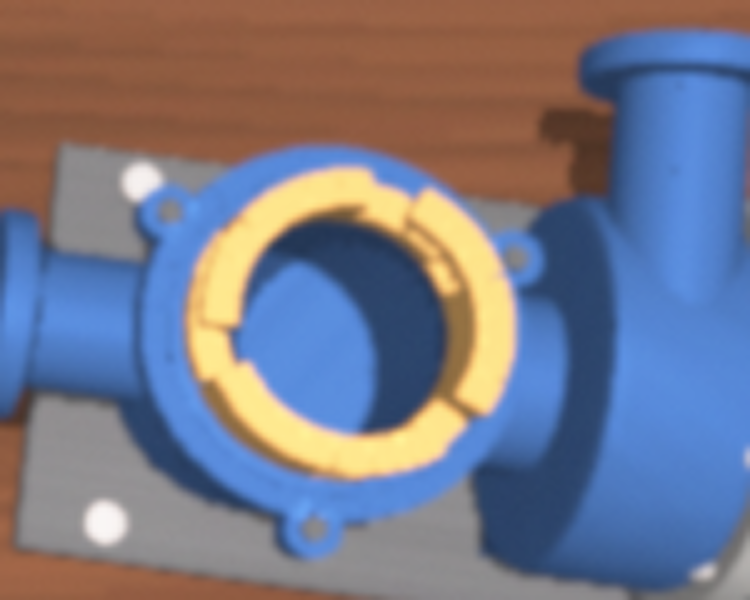

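View pics/ring_scene.png

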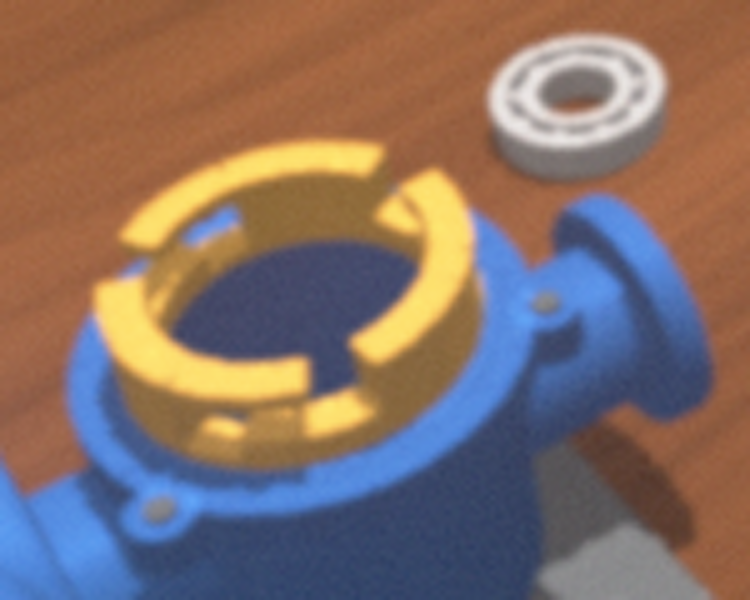

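View pics/bas_top.png

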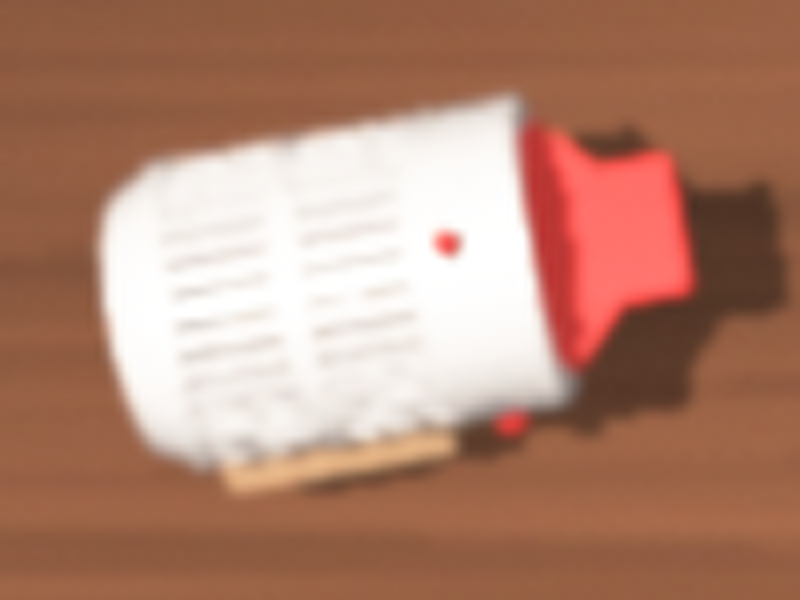

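View pics/bas_scene.png

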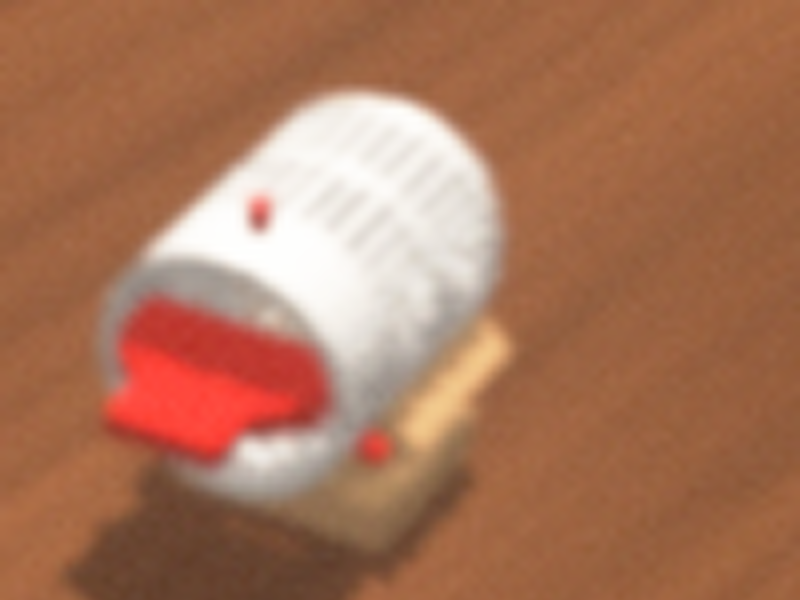

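```bash
python3 - <<'E'
from h import *
import pickle
from scipy.optimize import least_squares
from scipy.spatial.transform import Rotation as R
S=pickle.load(open("s0.pkl","rb"))
st=ctrl.read_state();print(R.from_quat(st["eef_rot"]).as_matrix().round(3))
Ps=[]
for n in S:
    s=S[n];W=cloud(s);I=s["image"].astype(int);z=W[...,2]
    m=(abs(W[...,0]-.51)<.1)&(abs(W[...,1]-.19)<.1)
    k=np.ones((3,3),np.uint8)
    white=cv2.erode((m&(z>.055)&(I.min(-1)>110)).astype(np.uint8),k)>0
    red=m&(z>.03)&(I[...,0]>150)&(I[...,1]<110)&(I[...,2]<110)
    Q=W[white]; Ps.append(Q)
    def f(p,Q=Q):
        a=np.array([np.cos(p[2]),np.sin(p[2])]); d=(Q[:,:2]-p[:2])@np.array([-a[1],a[0]])
        return np.hypot(d,Q[:,2]-p[3])-.033
    r=least_squares(f,[.505,.2,-1.35,.06],loss='soft_l1',f_scale=.001)
    p=r.x;a=np.array([np.cos(p[2]),np.sin(p[2])]);
    t=(Q[:,:2]-p[:2])@a;T=(W[red][:,:2]-p[:2])@a
    print(n,len(Q),p,"yawdeg",np.degrees(p[2]),"rms",np.sqrt(np.mean(f(p)**2)))
    lo,hi=np.percentile(t,[0.5,99.5]);print("base",p[:2]+lo*a,"mouth",p[:2]+hi*a,hi-lo,"handle tip",p[:2]+np.percentile(T,98)*a)
    # lug
    rr=red&(z>.085);print("lug",W[rr].mean(0) if rr.any() else None,rr.sum())
    tab=red&(z<.075)&(z>.05); T=(W[tab][:,:2]-p[:2]);tt=T@a;dd=T@np.array([-a[1],a[0]])
    g=tt>np.percentile(tt,98)-.012
    print("tab lateral",np.percentile(dd[g],[2,98]),"z",np.median(W[tab][g][:,2]))
    # ring
    ye=(I[...,0]>170)&(I[...,2]<130)&(I[...,1]>100)&(W[...,1]<-.1)&(z>.1345)&(z<.15)
    P=W[ye]
    f2=lambda p:np.maximum(0,np.hypot(P[:,0]-p[0],P[:,1]-p[1])-.047)+np.minimum(0,np.hypot(P[:,0]-p[0],P[:,1]-p[1])-.036)
    r2=least_squares(f2,[.525,-.188],loss='soft_l1',f_scale=.001);print("ring",len(P),r2.x,np.median(P[:,2]))
    aa=np.degrees(np.arctan2(P[:,1]-r2.x[1],P[:,0]-r2.x[0]));rad=np.hypot(P[:,0]-r2.x[0],P[:,1]-r2.x[1])
    b=(aa+19)%120
    print(np.histogram(b,bins=40,range=(0,120))[0])
E
```

```text
[[ 0.392  0.    -0.92 ]
 [ 0.92  -0.     0.392]
 [-0.    -1.    -0.   ]]
top 1131 [ 0.52299096  0.09154486 -1.39354698  0.05967453] yawdeg -79.84436070900789 rms 0.0019321981524899176
base [0.49606532 0.24185892] mouth [0.51091204 0.15897615] 0.08420201286430225 handle tip [0.51633625 0.1286952 ]
lug [0.50842229 0.17275962 0.10162633] 2
tab lateral [-0.01489187  0.01415274] z 0.06364848607014872
ring 209 [ 0.525 -0.188] 0.13959745830866865
[ 0  0  0  5 16  8  6  8  6  6  7  5  7  7  6  6  6  4  8  4  9  5  8  7
  4  3  3  6  3  4  5  6  4  6  5 11  5  0  0  0]
scene 663 [ 0.53521718  0.03618775 -1.37345632  0.05916497] yawdeg -78.69325026147378 rms 0.004573620518014477
base [0.49526985 0.23598213] mouth [0.51110045 0.15680623] 0.08074299468979658 handle tip [0.51699792 0.12731034]
lug [0.50988579 0.17154191 0.09716419] 2
tab lateral [-0.01377256  0.0144257 ] z 0.06307780521944797
ring 1190 [ 0.52699924 -0.19028155] 0.1405460757292686
[ 0  0  1 36 31 35 39 30 32 32 33 34 32 35 34 39 36 32 36 36 38 38 34 36
 32 29 39 33 31 38 37 35 36 39 42 34 32  4  0  0]
```

```bash
cat > plan.py <<'E'
import sys
from h import *
from scipy.spatial.transform import Rotation as R
# python3 plan.py x y z yaw_deg claw [step]
def plan(x,y,z,yaw,claw,step=1.0):
    st=ctrl.read_state();M=R.from_quat(st["eef_rot"]).as_matrix();p=st["eef_pos"]
    y0=np.degrees(np.arctan2(M[1,0],M[0,0]));tw=(y0-yaw+180)%360-180
    print("pos",p.round(4),"yaw0",round(y0,1),"twist units",round(tw/8,2),"q6",st["qpos"][5].round(2),"F",st["force"].round(2),"op",round(st["opening"],4),"t",round(st["time_s"],2))
    d=np.array([x,y,z])-p
    n=max(int(np.ceil(abs(tw/8)-1e-6)),1); rows=[]
    # steps: choose count so each comp<=step
    for N in range(n,80):
        rows=[];yw=y0;ok=True
        for i in range(N):
            a=np.radians(yw);Mx=np.array([[np.cos(a),0,-np.sin(a)],[np.sin(a),0,np.cos(a)],[0,-1,0]])
            s=Mx.T@(d/N)/.03
            if abs(s).max()>step: ok=False
            rows.append([*[float(v) for v in s.round(2)],round(float(tw/8/N),2),claw]); yw-=tw/N
        if ok: break
    for i in range(0,N,10): print(str(rows[i:i+10]).replace(" ",""))
if __name__=="__main__": plan(*map(float,sys.argv[1:]))
E
python3 plan.py .515 .138 .12 10.5 0.6
```

```text
pos [0.2548 0.598  0.2147] yaw0 66.9 twist units 7.05 q6 -0.08 F [ 0.26 -1.63 -0.36] op 0.095 t 1.2
[[-0.59,0.18,-0.78,0.39,0.6],[-0.55,0.18,-0.81,0.39,0.6],[-0.51,0.18,-0.84,0.39,0.6],[-0.46,0.18,-0.86,0.39,0.6],[-0.41,0.18,-0.89,0.39,0.6],[-0.36,0.18,-0.91,0.39,0.6],[-0.31,0.18,-0.93,0.39,0.6],[-0.26,0.18,-0.94,0.39,0.6],[-0.21,0.18,-0.96,0.39,0.6],[-0.16,0.18,-0.97,0.39,0.6]]
[[-0.1,0.18,-0.97,0.39,0.6],[-0.05,0.18,-0.98,0.39,0.6],[0.0,0.18,-0.98,0.39,0.6],[0.06,0.18,-0.98,0.39,0.6],[0.11,0.18,-0.97,0.39,0.6],[0.16,0.18,-0.96,0.39,0.6],[0.22,0.18,-0.95,0.39,0.6],[0.27,0.18,-0.94,0.39,0.6]]
```

Request:
apply_moves([
  [-0.59,0.1,-0.78,0.39,0.6],
  [-0.55,0.1,-0.81,0.39,0.6],
  [-0.51,0.1,-0.84,0.39,0.6],
  [-0.46,0.1,-0.86,0.39,0.6],
  [-0.41,0.1,-0.89,0.39,0.6],
  [-0.36,0.1,-0.91,0.39,0.6],
  [-0.31,0.1,-0.93,0.39,0.6],
  [-0.26,0.1,-0.94,0.39,0.6],
  [-0.21,0.1,-0.96,0.39,0.6],
  [-0.16,0.1,-0.97,0.39,0.6],
], grip_force=4)

```text
time_s: 2.45
eef_pos: [0.4005, 0.3417, 0.1847]
eef_rot: [-0.673, -0.216, 0.216, 0.673]
force: [0.2, -0.5, 0.0]
opening: 0.0573
```

Request:
apply_moves([
  [-0.1,0.18,-0.97,0.39,0.6],
  [-0.05,0.18,-0.98,0.39,0.6],
  [0.0,0.18,-0.98,0.39,0.6],
  [0.06,0.18,-0.98,0.39,0.6],
  [0.11,0.18,-0.97,0.39,0.6],
  [0.16,0.18,-0.96,0.39,0.6],
  [0.22,0.18,-0.95,0.39,0.6],
  [0.27,0.18,-0.94,0.39,0.6],
  [0,0,0,0,0.6],
])

```text
time_s: 3.58
eef_pos: [0.5168, 0.1376, 0.1411]
eef_rot: [0.704, 0.065, -0.066, -0.704]
force: [0.0, -0.0, -0.3]
opening: 0.0572
```

```bash
python3 plan.py .515 .138 .048 10.5 0.6 1
```

```text
pos [0.5168 0.1376 0.1411] yaw0 10.6 twist units 0.02 q6 -0.03 F [ 0.04 -0.   -0.32] op 0.0572 t 3.58
[[-0.01,0.78,0.01,0.0,0.6],[-0.01,0.78,0.01,0.0,0.6],[-0.01,0.78,0.01,0.0,0.6],[-0.01,0.78,0.01,0.0,0.6]]
```

Request:
apply_moves([
  [-0.03,0.77,0.01,0,0.6],
  [-0.03,0.77,0.01,0,0.6],
  [0,0.77,0.01,0,0.6],
  [0,0.77,0,0,0.6],
  [0,0,0,0,0],
  [0,0,0,0,0],
  [0,0,0,0,0],
  [0,0,0,0,0],
], grip_force=5)

```text
time_s: 4.58
eef_pos: [0.5155, 0.1396, 0.0503]
eef_rot: [-0.704, -0.067, 0.066, 0.704]
force: [0.3, -0.1, 0.7]
opening: 0.03
```

```bash
python3 - <<'E'
from h import *
print(ctrl.read_state()["force"])
a=[]
for n,(u0,v0) in dict(top=(205,220),scene=(300,165)).items():
    s=snapshot(n); a.append(cv2.resize(s["image"][v0:v0+100,u0:u0+100,::-1],None,fx=4,fy=4))
cv2.imwrite("pics/grip1.png",np.hstack(a))
E
```

```text
[ 0.2786233  -0.06349232  0.68718589]
```

View pics/grip1.png

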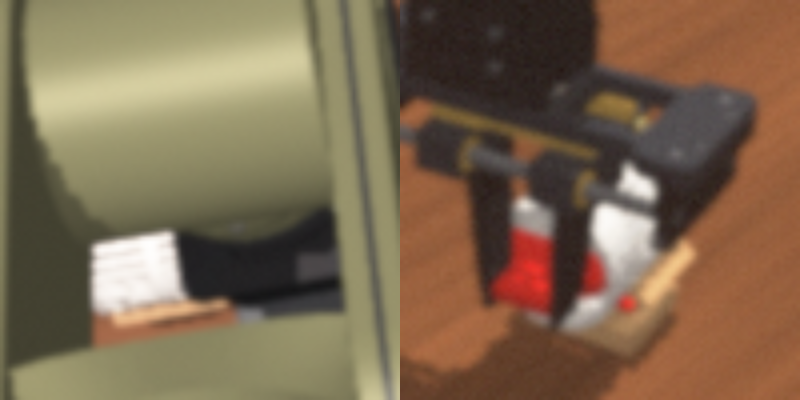

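Request:
apply_moves([
  [0,-0.4,0,0,0],
  [0,-0.4,0,0,0],
  [0,-0.4,0,0,0],
  [0,-0.4,0,0,0],
  [0,-0.4,0,0,0],
  [0,0,0,0,0],
])

```text
time_s: 5.42
eef_pos: [0.5156, 0.1391, 0.1108]
eef_rot: [0.704, 0.067, -0.066, -0.704]
force: [0.6, -2.6, 3.0]
opening: 0.0302
```

```bash
cat > look.py <<'E'
from h import *
import sys
s=snapshot("scene");p=ctrl.read_state();u,v=map(int,proj(s,p["eef_pos"]-[0,0,.03]))
u0=np.clip(u-75,0,490);v0=np.clip(v-65,0,350)
cv2.imwrite(f"pics/{sys.argv[1]}.png",cv2.resize(s["image"][v0:v0+130,u0:u0+150,::-1],None,fx=4,fy=4));print(p["force"].round(2),p["opening"])
E
python3 look.py lift1
```

```text
[ 0.88 -3.44  4.77] 0.030337214213201628
```

View pics/lift1.png

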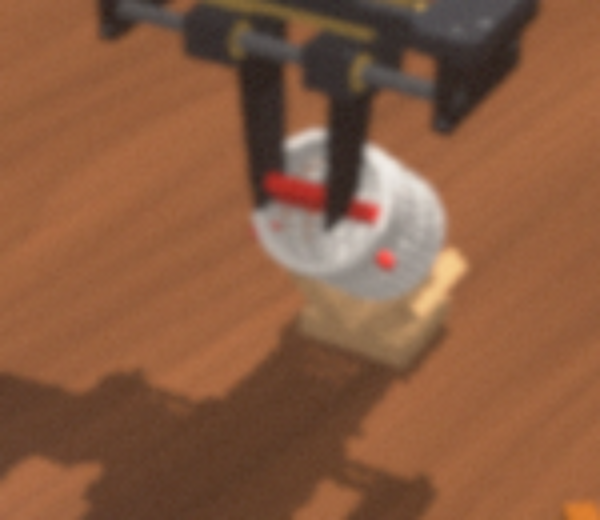

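Request:
apply_moves([
  [0,-0.5,-0.4,0,0],
  [0,-0.5,-0.4,0,0],
  [0,-0.5,-0.4,0,0],
  [0,-0.4,-0.5,0,0],
  [0,0,-0.6,0,0],
  [0,0,-0.6,0,0],
  [0,0,0,0,0],
  [0,0,0,0,0],
])

```text
time_s: 6.48
eef_pos: [0.5305, 0.0539, 0.1654]
eef_rot: [-0.704, -0.066, 0.067, 0.704]
force: [-0.8, 0.7, -2.1]
opening: 0.03
```

```bash
python3 look.py lift2
```

```text
[-0.28  0.24 -1.76] 0.029859071123777853
```

View pics/lift2.png

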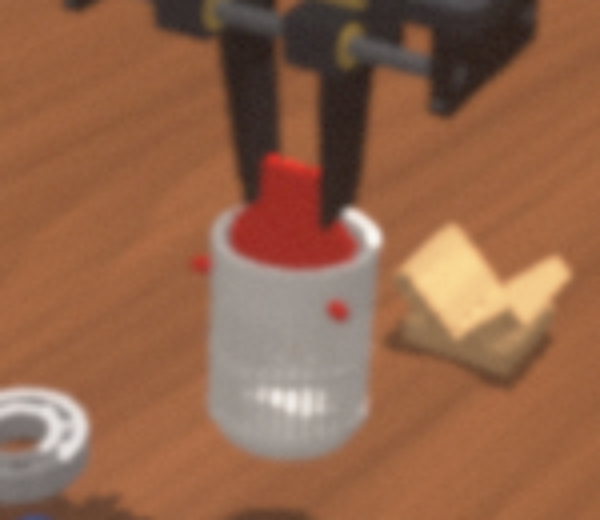

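```bash
cat > cyl.py <<'E'
from h import *
from scipy.optimize import least_squares
def fit(names=("scene","top"),c=None):
    st=ctrl.read_state()
    c=st["eef_pos"][:2] if c is None else np.array(c)
    for n in names:
        s=snapshot(n);W=cloud(s);I=s["image"].astype(int)
        near=(np.hypot(W[...,0]-c[0],W[...,1]-c[1])<.06)&(W[...,2]>.012)
        w=near&(I.min(-1)>75)&(I.max(-1)-I.min(-1)<45)
        red=near&(I[...,0]>110)&(I[...,1]<80)&(I[...,2]<80)
        Q=W[w];R_=W[red]
        if len(Q)<50: print(n,"few");continue
        zm=np.median(Q[:,2])
        def f(p):
            a=np.array([p[2],p[3],1]);a/=np.linalg.norm(a);v=Q-[p[0],p[1],zm];v=v-np.outer(v@a,a)
            return np.linalg.norm(v,axis=1)-.033
        r=least_squares(f,[*c,0,0],loss='soft_l1',f_scale=.001);p=r.x
        print(n,len(Q),"axis at z",zm.round(3),p[:2].round(4),"tilt",np.degrees(p[2:]).round(1),"z 1..99",np.percentile(Q[:,2],[1,99]).round(4))
        if len(R_):
            tab=R_[R_[:,2]>np.percentile(R_[:,2],99)-.02];cc=p[:2]
            lug=np.hypot(*(R_[:,:2]-cc).T)>.0345
            L=R_[lug];print(" tab top",np.percentile(R_[:,2],99).round(4),"lugs yaw/z",sorted(zip(np.degrees(np.arctan2(L[:,1]-cc[1],L[:,0]-cc[0])).round(0).tolist(),L[:,2].round(3).tolist()))[:40])
if __name__=="__main__":
    import sys
    fit(c=[float(v) for v in sys.argv[1:3]] if len(sys.argv)>2 else None)
E
python3 cyl.py
```

```text
scene 2552 axis at z 0.133 [0.5302 0.0458] tilt [-0.5  2.2] z 1..99 [0.0701 0.4192]
 tab top 0.3069 lugs yaw/z [(-154.0, 0.312), (-154.0, 0.325), (-153.0, 0.324), (-148.0, 0.266), (-143.0, 0.141), (-142.0, 0.337), (-141.0, 0.14), (-141.0, 0.142), (-140.0, 0.143), (-140.0, 0.339), (-139.0, 0.137), (-138.0, 0.138), (-138.0, 0.139), (-138.0, 0.336), (-138.0, 0.337), (-137.0, 0.138), (-137.0, 0.14), (-137.0, 0.142), (-136.0, 0.14), (-136.0, 0.268), (-135.0, 0.143), (-135.0, 0.252), (-134.0, 0.249), (-132.0, 0.248), (-130.0, 0.252), (-21.0, 0.14), (-20.0, 0.141), (-20.0, 0.143), (-19.0, 0.14), (-19.0, 0.142), (-19.0, 0.144), (-18.0, 0.143), (-16.0, 0.139), (-13.0, 0.141)]
top 5449 axis at z 0.49 [0.5303 0.0521] tilt [7.  0.8] z 1..99 [0.2852 0.5112]
```

Request:
apply_moves([
  [0,0.7,0,0,0],
  [0,0.7,0,0,0],
  [0,0.4,0,0,0],
  [0,0.15,0,0,0],
  [0,0.1,0,0,0],
  [0,0,0,0,0],
])

```text
time_s: 7.38
eef_pos: [0.5312, 0.0539, 0.1051]
eef_rot: [0.704, 0.067, -0.066, -0.704]
force: [-0.1, 0.1, -1.3]
opening: 0.03
```

```bash
python3 look.py low1; python3 plan.py .53 .054 .097 10.5 0.6 1;sed -i 's/(W\[...,2\]>.012)/(W[...,2]>.012)\&(W[...,2]<.135)/' cyl.py; python3 cyl.py .5305 .048
```

```text
[ 0.41  0.13 -1.76] 0.030153917002114325
pos [0.5313 0.0539 0.1052] yaw0 10.8 twist units 0.03 q6 -0.19 F [ 0.41  0.13 -1.76] op 0.0302 t 7.42
[[-0.04,0.27,0.01,0.03,0.6]]
scene 1586 axis at z 0.056 [0.5311 0.0452] tilt [-1.1  6.6] z 1..99 [0.013  0.0957]
 tab top 0.1281 lugs yaw/z [(-141.0, 0.08), (-141.0, 0.082), (-140.0, 0.076), (-140.0, 0.083), (-139.0, 0.079), (-137.0, 0.078), (-137.0, 0.08), (-136.0, 0.081), (-136.0, 0.082), (-135.0, 0.083), (-20.0, 0.083), (-19.0, 0.08), (-18.0, 0.081), (-17.0, 0.082), (-16.0, 0.081), (-16.0, 0.082), (-15.0, 0.082), (-15.0, 0.083)]
top few
```

View pics/low1.png

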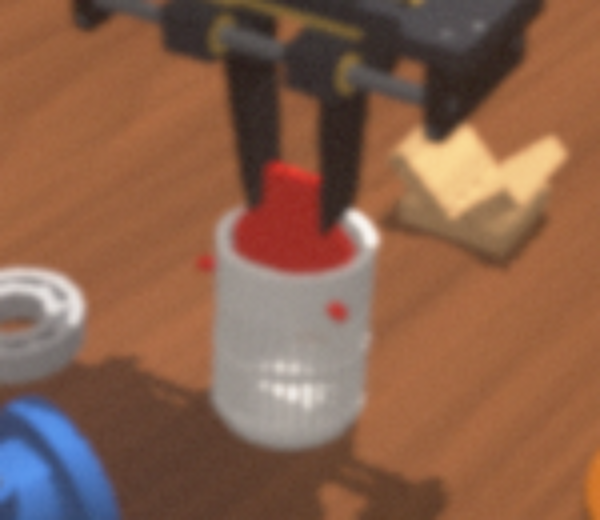

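Request:
apply_moves([
  [0,0.1,0,0,0],
  [0,0.08,0,0,0],
  [0,0.08,0,0,0],
  [0,0.04,0,0,0],
  [0,0,0,0,0],
])

```text
time_s: 8.15
eef_pos: [0.533, 0.0534, 0.0985]
eef_rot: [0.705, 0.068, -0.065, -0.703]
force: [-0.6, -2.5, 6.8]
opening: 0.0297
```

```bash
python3 cyl.py .5305 .048; python3 look.py low2
```

```text
scene 1500 axis at z 0.056 [0.5325 0.0437] tilt [-0.3  5. ] z 1..99 [0.0128 0.0931]
 tab top 0.124 lugs yaw/z [(-142.0, 0.077), (-142.0, 0.079), (-140.0, 0.08), (-138.0, 0.079), (-137.0, 0.077), (-136.0, 0.08), (-135.0, 0.078), (-135.0, 0.078), (-134.0, 0.077), (-134.0, 0.077), (-21.0, 0.077), (-20.0, 0.081), (-19.0, 0.077), (-18.0, 0.077), (-17.0, 0.078), (-17.0, 0.079), (-16.0, 0.076), (-14.0, 0.077)]
top few
[-0.6  -1.95  6.43] 0.02986159289682797
```

View pics/low2.png

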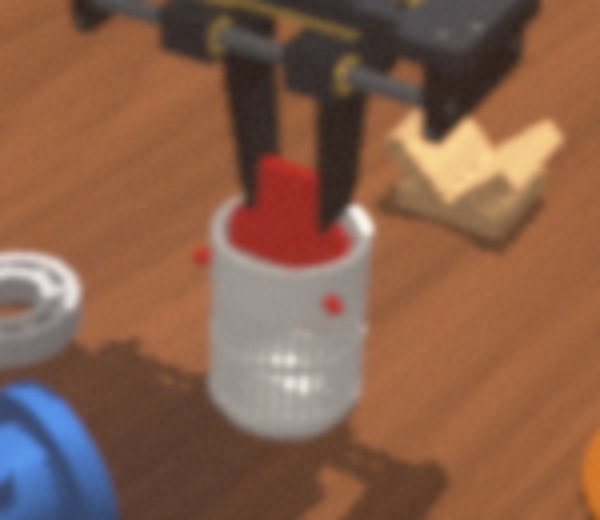

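Request:
apply_moves([
  [0,-0.08,0,0,0.36],
  [0,0,0,0,0.4],
  [0,0,0,0,0.55],
  [0,0,0,0,0.55],
  [0,0,0,0,0.55],
  [0,-0.8,0,0,0.55],
  [0,-1,0,0,0.55],
  [0,-0.5,0,0,0.55],
  [0,0,0,0,0.55],
])

```text
time_s: 9.43
eef_pos: [0.5316, 0.0539, 0.1681]
eef_rot: [0.704, 0.067, -0.065, -0.704]
force: [-0.5, -0.5, 0.3]
opening: 0.052
```

```bash
python3 cyl.py .5305 .048; python3 look.py up1
```

```text
scene 1382 axis at z 0.057 [0.5329 0.0383] tilt [ 0.5 -0.6] z 1..99 [0.0124 0.0887]
 tab top 0.1185 lugs yaw/z [(-137.0, 0.072), (-136.0, 0.073), (-136.0, 0.075), (-135.0, 0.076), (-134.0, 0.076), (-134.0, 0.078), (-133.0, 0.072), (-133.0, 0.072), (-133.0, 0.074), (-133.0, 0.074), (-132.0, 0.073), (-23.0, 0.075), (-22.0, 0.074), (-22.0, 0.076), (-20.0, 0.074), (-19.0, 0.073), (-18.0, 0.074), (-17.0, 0.073)]
top few
[-0.52 -0.21  0.06] 0.05225869740189776
```

View pics/up1.png

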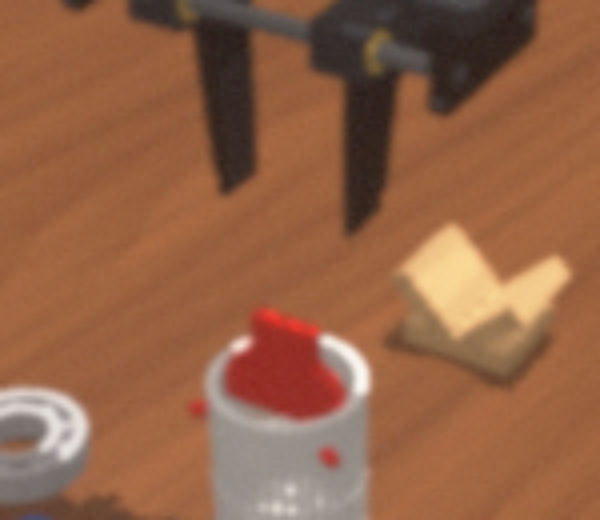

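```bash
python3 - <<'E'
from h import *
from scipy.optimize import least_squares
s=snapshot("scene");W=cloud(s);I=s["image"].astype(int)
near=(np.hypot(W[...,0]-.532,W[...,1]-.042)<.06)&(W[...,2]<.135)&(W[...,2]>.012)
red=near&(I[...,0]>110)&(I[...,1]<80)&(I[...,2]<80)
Q=W[red];T=Q[(Q[:,2]>.098)]
c=T.mean(0);_,_,V=np.linalg.svd(T[:,:2]-c[:2]);print(len(T),c,V[0],np.degrees(np.arctan2(*V[0][::-1])))
t=(T[:,:2]-c[:2])@V[0];print(np.percentile(t,[1,99]), "mid",c[:2]+V[0]*np.percentile(t,[1,99]).mean())
top=Q[Q[:,2]>.1165];print("topface",top.mean(0),len(top))
L=Q[(Q[:,2]<.081)&(Q[:,2]>.066)];
for side in (L[:,0]<.52, L[:,0]>.55): print("lug",L[side].mean(0),side.sum())
E
```

```text
211 [0.5366421  0.03587419 0.10955087] [0.97467485 0.2236268 ] 12.922141920962106
[-0.01564328  0.01555952] mid [0.53660128 0.03586482]
topface [0.53427512 0.03709562 0.11762052] 55
lug [0.5119911  0.02507675 0.07544445] 33
lug [0.56777136 0.02564824 0.07551273] 8
```

```bash
python3 plan.py .5343 .039 .155 -79.3 0.35 1;
```

```text
pos [0.5299 0.0539 0.1653] yaw0 10.8 twist units 11.26 q6 -0.19 F [-0.39  0.46 -0.85] op 0.0524 t 9.62
[[0.0,0.03,-0.04,0.94,0.35],[0.01,0.03,-0.04,0.94,0.35],[0.02,0.03,-0.04,0.94,0.35],[0.02,0.03,-0.04,0.94,0.35],[0.03,0.03,-0.04,0.94,0.35],[0.03,0.03,-0.03,0.94,0.35],[0.03,0.03,-0.03,0.94,0.35],[0.04,0.03,-0.02,0.94,0.35],[0.04,0.03,-0.02,0.94,0.35],[0.04,0.03,-0.01,0.94,0.35]]
[[0.04,0.03,-0.01,0.94,0.35],[0.04,0.03,-0.0,0.94,0.35]]
```

Request:
apply_moves([
  [0,0,0,1,0.35],
  [0,0,0,1,0.35],
  [0,0,0,1,0.35],
  [0,0,0,1,0.35],
  [0,0,0,1,0.35],
  [0,0,0,1,0.35],
  [0,0,0,1,0.35],
  [0,0,0,1,0.35],
  [0,0,0,1,0.35],
  [0,0,0,1,0.35],
])

```text
time_s: 10.88
eef_pos: [0.5301, 0.0539, 0.1655]
eef_rot: [0.581, -0.404, 0.402, -0.581]
force: [-0.0, -0.1, -1.3]
opening: 0.0334
```

Request:
apply_moves([
  [0.25,0,0,1,0.35],
  [0.25,0,0,0.26,0.35],
  [0,0,0,0,0.35],
  [0,0,0,0,0.35],
])

```text
time_s: 11.38
eef_pos: [0.535, 0.0396, 0.1666]
eef_rot: [0.545, -0.451, 0.451, -0.544]
force: [-1.1, -0.8, -0.4]
opening: 0.0332
```

```bash
python3 plan.py .5343 .039 .092 -79.3 0.35 1;python3 look.py pre
```

```text
pos [0.535  0.0396 0.1666] yaw0 -79.3 twist units 0.0 q6 1.36 F [-1.12 -0.82 -0.42] op 0.0332 t 11.38
[[0.01,0.83,-0.01,0.0,0.35],[0.01,0.83,-0.01,0.0,0.35],[0.01,0.83,-0.01,0.0,0.35]]
[-0.49 -0.04 -1.18] 0.03326300055260142
```

View pics/pre.png

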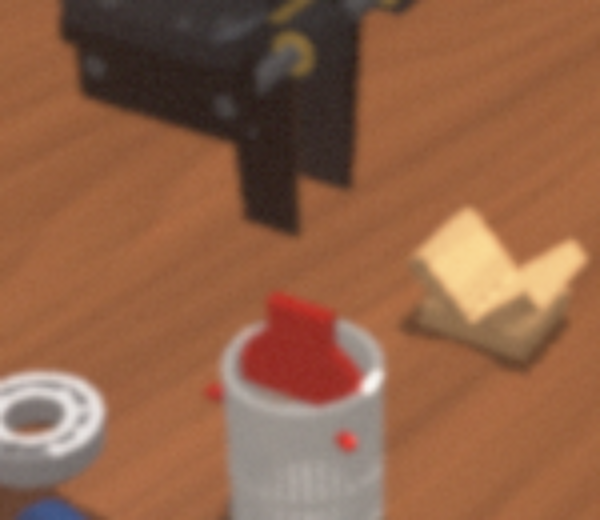

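Request:
apply_moves([
  [0,0.83,0,0,0.35],
  [0,0.83,0,0,0.35],
  [0,0.8,0,0,0.35],
  [0,0,0,0,0.35],
  [0,0,0,0,0],
  [0,0,0,0,0],
  [0,0,0,0,0],
  [0,0,0,0,0],
], grip_force=20)

```text
time_s: 12.42
eef_pos: [0.5359, 0.0395, 0.0942]
eef_rot: [-0.544, 0.451, -0.452, 0.545]
force: [0.1, -0.2, 2.3]
opening: 0.0079
```

```bash
python3 plan.py .5343 .039 .092 -79.3 0.35 1;python3 look.py g2;python3 cyl.py .5345 .039
```

```text
pos [0.5359 0.0395 0.0942] yaw0 -79.3 twist units -0.0 q6 1.36 F [ 0.11 -0.16  2.35] op 0.0079 t 12.43
[[0.01,0.07,-0.05,-0.0,0.35]]
[ 0.58 -0.54  3.17] 0.007937459943681287
scene 1375 axis at z 0.057 [0.5329 0.0383] tilt [ 0.5 -0.6] z 1..99 [0.0126 0.0888]
 tab top 0.1178 lugs yaw/z [(-140.0, 0.075), (-139.0, 0.075), (-137.0, 0.072), (-136.0, 0.071), (-136.0, 0.075), (-136.0, 0.075), (-136.0, 0.077), (-135.0, 0.073), (-134.0, 0.072), (-134.0, 0.072), (-133.0, 0.074), (-133.0, 0.076), (-132.0, 0.075), (-22.0, 0.073), (-22.0, 0.074), (-22.0, 0.076), (-21.0, 0.076), (-21.0, 0.077), (-19.0, 0.074), (-19.0, 0.075)]
top 154 axis at z 0.074 [0.5345 0.0392] tilt [0.8 0.9] z 1..99 [0.0125 0.0899]
 tab top 0.0986 lugs yaw/z [(-144.0, 0.071), (-144.0, 0.077), (-144.0, 0.078), (-143.0, 0.072), (-142.0, 0.075), (-142.0, 0.077), (-141.0, 0.074), (-141.0, 0.074), (-140.0, 0.073), (-140.0, 0.075), (-140.0, 0.076), (-139.0, 0.078), (-138.0, 0.076), (-138.0, 0.077), (-138.0, 0.079), (-137.0, 0.077), (-136.0, 0.074), (-136.0, 0.075)]
```

View pics/g2.png

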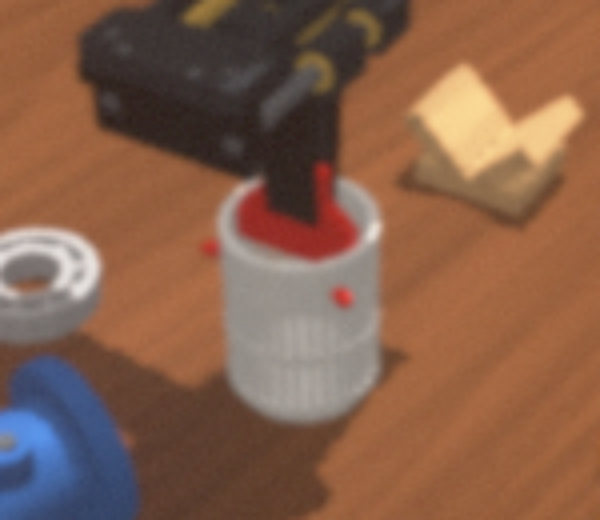

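Request:
apply_moves([
  [0,-0.5,0,0,0],
  [0,-1,0,0,0],
  [0,-1,0,0,0],
  [0,-1,0,0,0],
  [0,-1,0,0,0],
  [0,-1,0,0,0],
  [0,0,0,0,0],
])

```text
time_s: 13.45
eef_pos: [0.5364, 0.0396, 0.2612]
eef_rot: [-0.543, 0.45, -0.453, 0.546]
force: [0.2, -0.2, -2.2]
opening: 0.008
```

```bash
python3 plan.py .527 -.1885 .262 -79.5 0 1;python3 look.py g3
```

```text
pos [0.5364 0.0396 0.2612] yaw0 -79.3 twist units 0.02 q6 1.36 F [ 0.22 -0.15 -2.23] op 0.008 t 13.45
[[0.93,-0.0,-0.21,0.0,0.0],[0.93,-0.0,-0.21,0.0,0.0],[0.93,-0.0,-0.21,0.0,0.0],[0.93,-0.0,-0.21,0.0,0.0],[0.93,-0.0,-0.21,0.0,0.0],[0.93,-0.0,-0.21,0.0,0.0],[0.93,-0.0,-0.21,0.0,0.0],[0.93,-0.0,-0.21,0.0,0.0]]
[-0.43 -1.4  -2.66] 0.007898526391448593
```

View pics/g3.png

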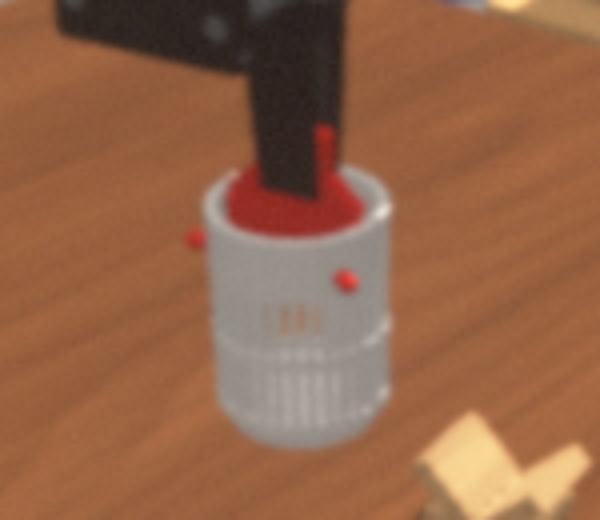

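Held upright, clear of everything. Carry it over the pot.

Request:
apply_moves([
  [0.6,0,-0.14,0,0],
  [0.95,0,-0.22,0,0],
  [0.95,0,-0.22,0,0],
  [0.95,0,-0.22,0,0],
  [0.95,0,-0.22,0,0],
  [0.95,0,-0.22,0,0],
  [0.95,0,-0.22,0,0],
  [0.8,0,-0.18,0,0],
  [0.35,0,-0.06,0,0],
  [0,0,0,0,0],
])

```text
time_s: 14.75
eef_pos: [0.5258, -0.19, 0.2569]
eef_rot: [0.544, -0.452, 0.451, -0.544]
force: [0.8, 0.3, -1.9]
opening: 0.0077
```

```bash
python3 plan.py .527 -.1885 .262 -79.5 0 1; cat > cyl2.py <<'E'
from h import *
from scipy.optimize import least_squares
import sys
st=ctrl.read_state();c=st["eef_pos"][:2];zb=st["eef_pos"][2]-.094
print("tcp",st["eef_pos"].round(4),"F",st["force"].round(2))
for n in ("scene","top"):
    s=snapshot(n);W=cloud(s);I=s["image"].astype(int)
    near=(np.hypot(W[...,0]-c[0],W[...,1]-c[1])<.055)&(W[...,2]>max(zb,.143))&(W[...,2]<zb+.098)
    w=near&(I.max(-1)-I.min(-1)<45)&(I.min(-1)>75)
    red=near&(I[...,0]>110)&(I[...,1]<80)&(I[...,2]<80)
    w=cv2.erode(w.astype(np.uint8),np.ones((3,3),np.uint8))>0
    Q=W[w];print(n,len(Q))
    if len(Q)>40:
        zm=Q[:,2].mean()
        def f(p):
            a=np.array([p[2],p[3],1]);a/=np.linalg.norm(a);v=Q-[p[0],p[1],zm];v=v-np.outer(v@a,a)
            r=np.linalg.norm(v,axis=1);return r-.033
        r=least_squares(f,[*c,0,0],loss='soft_l1',f_scale=.001);p=r.x;print(" axis",zm.round(3),p[:2].round(4),"tilt",np.degrees(p[2:]).round(1),np.percentile(Q[:,2],[1,99]).round(4))
        c2=p[:2]
    else: c2=c
    m=red&(abs(W[...,2]-zb-.0725)<.006)&(np.hypot(W[...,0]-c2[0],W[...,1]-c2[1])>.034)
    k,lab=cv2.connectedComponents(m.astype(np.uint8))
    for j in range(1,k):
        q=W[lab==j].mean(0);print("  lug",(lab==j).sum(),q.round(4),np.degrees(np.arctan2(q[1]-c2[1],q[0]-c2[0])).round(1))
    u,v=map(int,proj(s,np.array([.526,-.189,.16])));u0=np.clip(u-75,0,490);v0=np.clip(v-65,0,350)
    cv2.imwrite(f"pics/{sys.argv[1]}_{n}.png",cv2.resize(s["image"][v0:v0+130,u0:u0+150,::-1],None,fx=4,fy=4))
E
python3 cyl2.py p1
```

```text
pos [ 0.5258 -0.19    0.2569] yaw0 -79.4 twist units 0.01 q6 0.94 F [ 0.82  0.32 -1.94] op 0.0077 t 14.75
[[-0.04,-0.17,0.05,0.01,0.0]]
tcp [ 0.5258 -0.19    0.2569] F [ 0.82  0.32 -1.94]
scene 3085
 axis 0.213 [ 0.5227 -0.191 ] tilt [ 1.  -0.3] [0.1702 0.2507]
  lug 12 [ 0.4959 -0.2181  0.236 ] -134.6
  lug 27 [ 0.5599 -0.204   0.2367] -19.3
top 96
 axis 0.231 [ 0.5248 -0.1865] tilt [ 0.3 -1.2] [0.1739 0.2527]
```

View pics/p1_scene.png

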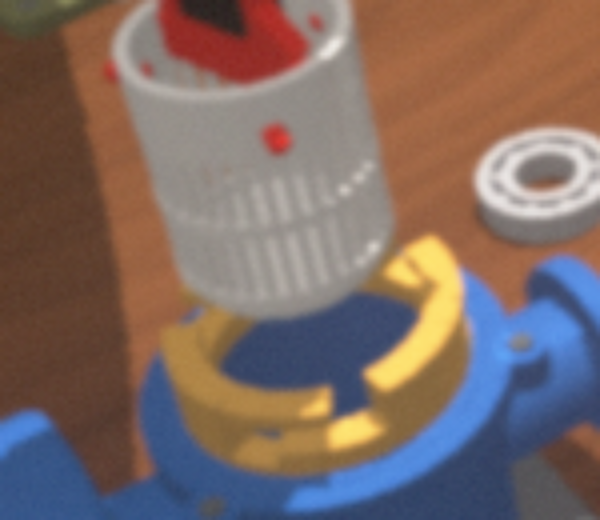

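View pics/p1_top.png

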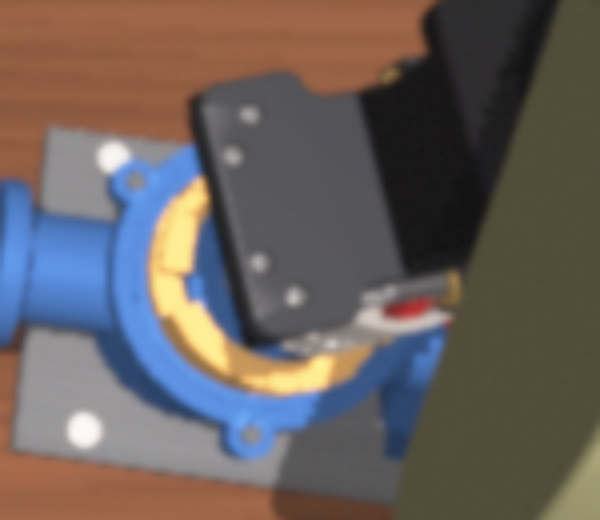

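```bash
python3 - <<'E'
from h import *
import pickle
S=pickle.load(open("s0.pkl","rb"))
s=S["scene"];th=np.linspace(0,2*np.pi,721)
def ringpts(c,r,z): return np.array([proj(s,np.array([c[0]+r*np.cos(t),c[1]+r*np.sin(t),z])) for t in th])
I=s["image"][:,:,::-1].copy()
big=cv2.resize(I[250:370,120:270],None,fx=5,fy=5,interpolation=cv2.INTER_CUBIC)
for c,col in (((.527,-.190),(0,0,255)),((.5245,-.189),(0,255,0))):
    for r in (.036,.047):
        q=ringpts(c,r,.141);q=((q-[120,250]+.5)*5-.5).round().astype(int);cv2.polylines(big,[q.reshape(-1,1,2)],True,col,1)
cv2.imwrite("pics/ov.png",big)
s=S["top"]; I=s["image"][:,:,::-1].copy()
big=cv2.resize(I[190:310,420:570],None,fx=5,fy=5,interpolation=cv2.INTER_CUBIC)
for c,col in (((.527,-.190),(0,0,255)),((.5245,-.187),(0,255,0))):
    for r in (.036,.047):
        q=ringpts(c,r,.141);q=((q-[420,190]+.5)*5-.5).round().astype(int);cv2.polylines(big,[q.reshape(-1,1,2)],True,col,1)
cv2.imwrite("pics/ovt.png",big)
# basket now in scene
s=snapshot("scene"); I=s["image"][:,:,::-1].copy()
big=cv2.resize(I[220:340,120:270],None,fx=5,fy=5,interpolation=cv2.INTER_CUBIC)
p=ctrl.read_state()["eef_pos"]
for c,col in (((.5258,-.190),(0,0,255)),((.5227,-.191),(0,255,0))):
    for z,r in ((p[2]-.094+.088,.033),(p[2]-.094+.03,.033)):
        q=ringpts(c,r,z);q=((q-[120,220]+.5)*5-.5).round().astype(int);cv2.polylines(big,[q.reshape(-1,1,2)],True,col,1)
cv2.imwrite("pics/ovb.png",big); print(p)
E
```

```text
[ 0.52634673 -0.18884189  0.25781885]
```

View pics/ov.png

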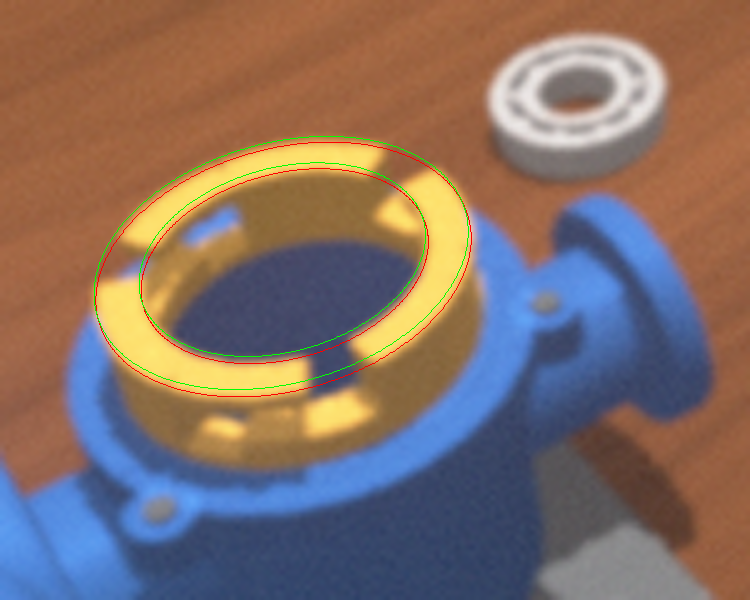

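View pics/ovt.png

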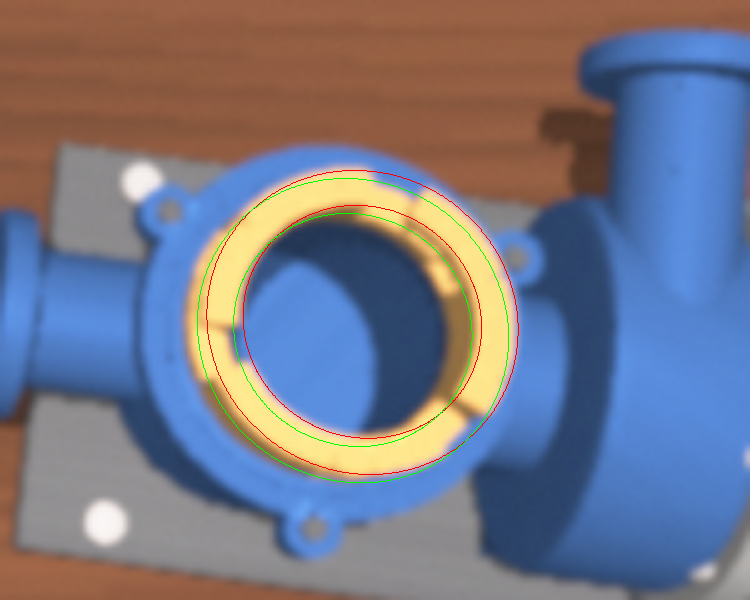

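View pics/ovb.png

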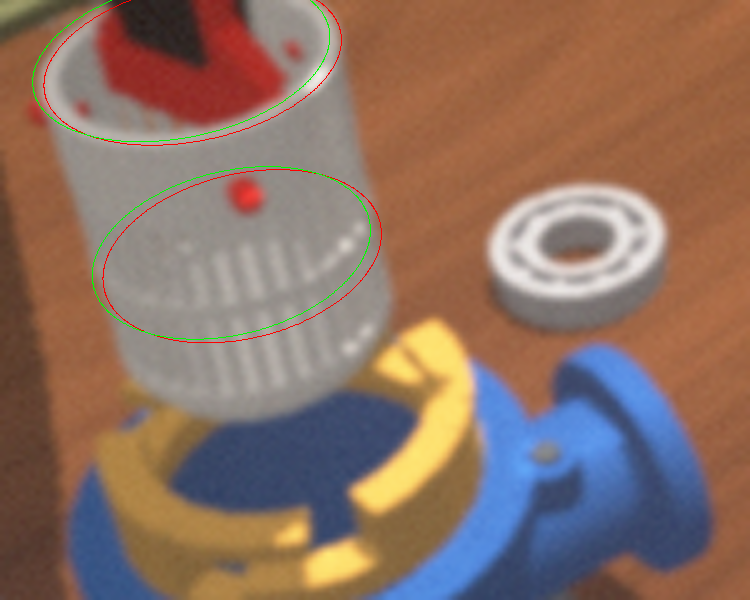

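Request:
apply_moves([
  [0,0.2,0.04,0,0],
  [0,0.5,0.04,0,0],
  [0,0.5,0,0,0],
  [0,0.5,0,0,0],
  [0,0.3,0,0,0],
  [0,0,0,0,0],
])

```text
time_s: 15.65
eef_pos: [0.5282, -0.1888, 0.1968]
eef_rot: [0.545, -0.452, 0.451, -0.544]
force: [0.0, 0.2, -2.3]
opening: 0.0078
```

```bash
python3 cyl2.py p2
```

```text
tcp [ 0.5282 -0.1888  0.1968] F [ 0.04  0.19 -2.26]
scene 1317
 axis 0.175 [ 0.5255 -0.19  ] tilt [ 1.2 -0.7] [0.1465 0.191 ]
  lug 11 [ 0.4979 -0.2167  0.1757] -135.9
  lug 21 [ 0.5625 -0.2029  0.1767] -19.2
top 48
 axis 0.18 [ 0.5274 -0.1868] tilt [0.9 0.4] [0.1503 0.1934]
```

View pics/p2_scene.png

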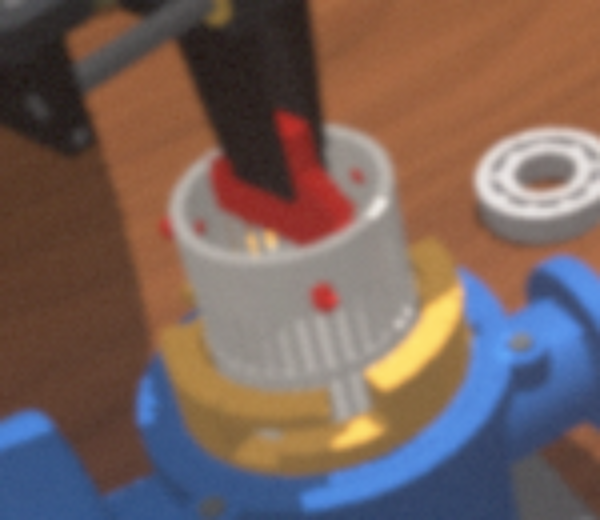

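Request:
apply_moves([
  [0.03,0.2,0.03,0,0],
  [0,0.3,0,0,0],
  [0,0.2,0,0,0],
  [0,0.1,0,0,0],
  [0,0,0,0,0],
])

```text
time_s: 16.38
eef_pos: [0.5297, -0.1897, 0.1738]
eef_rot: [0.544, -0.452, 0.451, -0.544]
force: [-0.2, -0.2, -1.6]
opening: 0.0082
```

```bash
python3 cyl2.py p3
```

```text
tcp [ 0.5297 -0.1897  0.1738] F [-0.17 -0.25 -1.63]
scene 799
 axis 0.159 [ 0.5272 -0.1911] tilt [0.6 0.1] [0.1455 0.1682]
  lug 8 [ 0.4994 -0.2178  0.1532] -136.1
  lug 21 [ 0.5639 -0.2037  0.1544] -18.9
top 24
```

View pics/p3_scene.png

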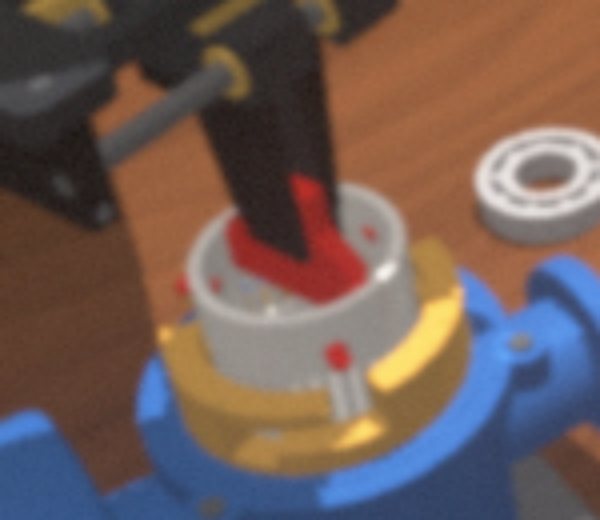

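Request:
apply_moves([
  [0,0.15,0,0,0],
  [0,0.15,0,0,0],
  [0,0.15,0,0,0],
  [0,0,0,0,0],
])

```text
time_s: 16.98
eef_pos: [0.5294, -0.1896, 0.1598]
eef_rot: [0.545, -0.452, 0.451, -0.544]
force: [-0.3, 0.2, -1.5]
opening: 0.0077
```

```bash
python3 cyl2.py p4
```

```text
tcp [ 0.5294 -0.1896  0.1598] F [-0.28  0.18 -1.49]
scene 391
 axis 0.151 [ 0.5269 -0.1909] tilt [0.2 0.2] [0.1453 0.1546]
top 11
```

View pics/p4_scene.png

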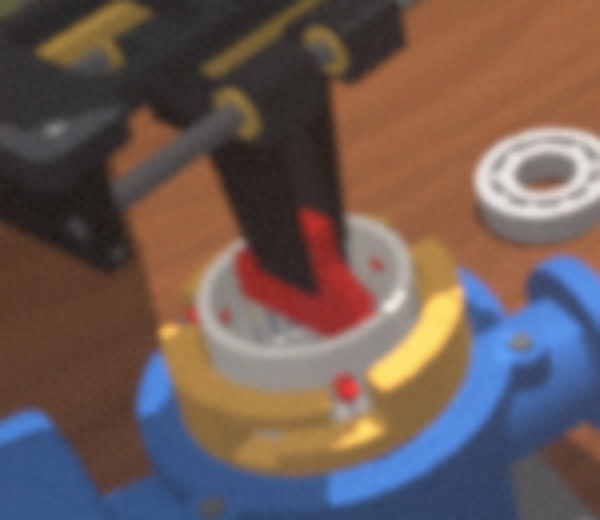

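Lugs are descending in the slots without contact. Continue to the entry floor.

Request:
apply_moves([
  [0,0.12,0,0,0],
  [0,0.1,0,0,0],
  [0,0.05,0,0,0],
  [0,0.04,0,0,0],
  [0,0,0,0,0],
])

```text
time_s: 17.7
eef_pos: [0.5298, -0.1898, 0.1513]
eef_rot: [0.544, -0.451, 0.451, -0.544]
force: [-0.1, -0.3, -1.4]
opening: 0.0079
```

```bash
python3 cyl2.py p5
```

```text
tcp [ 0.5298 -0.1898  0.1513] F [-0.1  -0.26 -1.43]
scene 41
 axis 0.145 [ 0.5261 -0.19  ] tilt [ 4.3 -2.3] [0.1432 0.1459]
top 0
```

View pics/p5_scene.png

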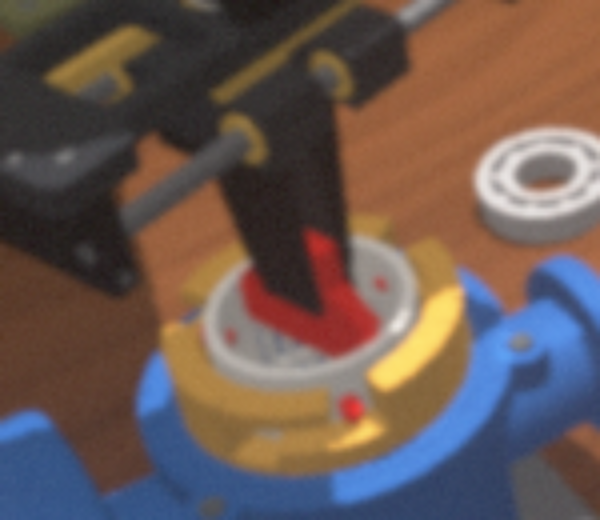

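Request:
apply_moves([
  [0,0.05,0,0,0],
  [0,0.03,0,0,0],
  [0,0,0,0,0],
])

```text
time_s: 18.18
eef_pos: [0.5301, -0.1899, 0.15]
eef_rot: [-0.544, 0.451, -0.452, 0.544]
force: [-2.0, 0.8, 4.5]
opening: 0.0078
```

Request:
apply_moves([
  [0,-0.04,0,0,0],
  [0.01,0,0,0.5,0],
  [0.01,0,0,0.5,0],
  [0.01,0,0,0.5,0],
  [0,0,0,0,0],
])

```text
time_s: 18.8
eef_pos: [0.5302, -0.1908, 0.1501]
eef_rot: [0.494, -0.505, 0.506, -0.494]
force: [0.3, -0.3, 0.5]
opening: 0.0079
```

```bash
python3 cyl2.py p6; python3 -c "
from rig import *;print(ctrl.read_state()['torque'],ctrl.read_state()['qpos'][5])"
```

```text
tcp [ 0.5302 -0.1908  0.1501] F [ 0.25 -0.25  0.49]
scene 1
top 0
[-0.07918291 -0.01822663 -0.08610614] 1.1521376050652195
```

View pics/p6_scene.png

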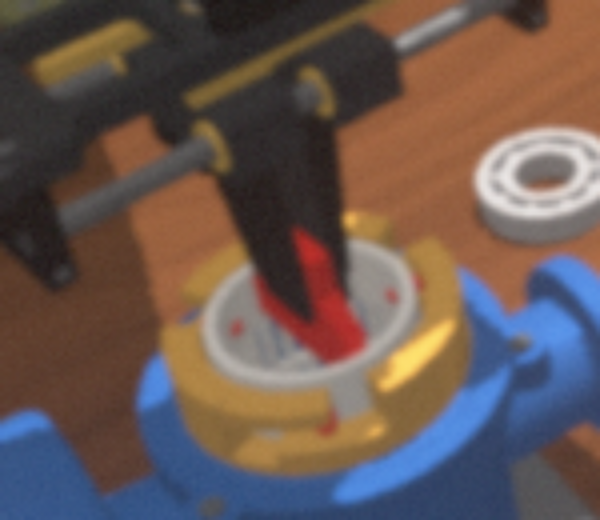

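Turned 12° freely; the lug is now going under the roof. Continue clockwise.

Request:
apply_moves([
  [0.01,0,0,0.5,0],
  [0.01,0,0,0.5,0],
  [0.01,0,0,0.5,0],
  [0.01,0,0,0.5,0],
  [0.01,0,0,0.5,0],
  [0,0,0,0,0],
])

```text
time_s: 19.65
eef_pos: [0.5297, -0.1921, 0.15]
eef_rot: [-0.399, 0.584, -0.584, 0.399]
force: [-0.1, -0.6, -0.7]
opening: 0.0078
```

```bash
python3 cyl2.py p7; python3 -c "
from rig import *;print(ctrl.read_state()['torque'],ctrl.read_state()['qpos'][5])"
```

```text
tcp [ 0.5297 -0.1921  0.15  ] F [-0.08 -0.56 -0.68]
scene 1
top 0
[ 0.01458354  0.10307996 -0.00226915] 1.498249783586688
```

View pics/p7_scene.png

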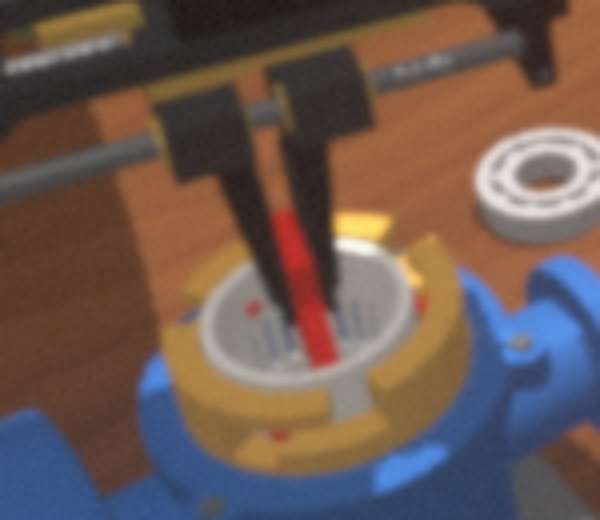

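Request:
apply_moves([
  [0.01,0,0,0.5,0],
  [0.01,0,0,0.5,0],
  [0.01,0,0,0.45,0],
  [0,0,0,0,0],
])

```text
time_s: 20.25
eef_pos: [0.5288, -0.1925, 0.1494]
eef_rot: [-0.339, 0.621, -0.62, 0.338]
force: [-0.2, 1.6, -2.3]
opening: 0.008
```

```bash
python3 cyl2.py p8; python3 -c "
from rig import *;print(ctrl.read_state()['torque'],ctrl.read_state()['qpos'][5])"
```

```text
tcp [ 0.5288 -0.1925  0.1494] F [-0.16  1.55 -2.26]
scene 0
top 0
[ 0.26994322  0.1847467  -0.00925571] 1.6990886621797343
```

View pics/p8_scene.png

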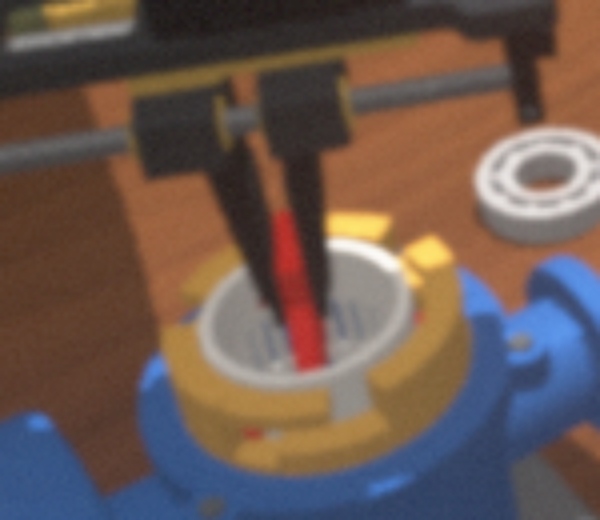

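Request:
apply_moves([
  [0,0.05,0,0,0],
  [0,0.05,0,0,0],
  [0,0.05,0,0,0],
  [0,0,0,0,0],
])

```text
time_s: 20.85
eef_pos: [0.5293, -0.1926, 0.1455]
eef_rot: [-0.338, 0.621, -0.621, 0.338]
force: [0.1, 3.1, 0.0]
opening: 0.0081
```

```bash
python3 plan.py .53 -.19 .145 -123.5 0
```

```text
pos [ 0.5293 -0.1926  0.1455] yaw0 -122.9 twist units 0.07 q6 1.7 F [0.07 3.08 0.01] op 0.0081 t 20.85
[[-0.08,0.02,-0.03,0.07,0.0]]
```

Request:
apply_moves([
  [-0.02,0.04,0,0,0],
  [0,0.03,0,0,0],
  [0,0,0,0,0],
])

```text
time_s: 21.22
eef_pos: [0.5297, -0.1925, 0.1441]
eef_rot: [0.338, -0.621, 0.621, -0.338]
force: [-2.3, 2.6, 3.5]
opening: 0.0077
```

```bash
python3 cyl2.py p9
```

```text
tcp [ 0.5297 -0.1925  0.1441] F [-2.32  2.59  3.47]
scene 0
top 0
```

View pics/p9_scene.png

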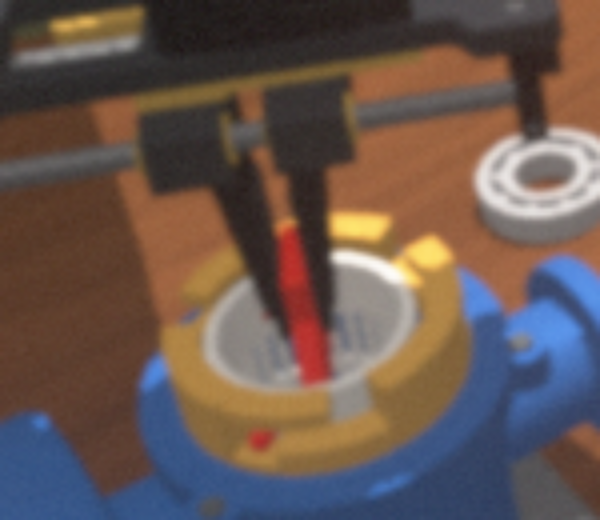

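Request:
apply_moves([
  [0,0,0,0,0.12],
  [0,0,0,0,0.22],
  [0,0,0,0,0.25],
  [0,0,0,0,0.25],
  [0,-0.4,0,0,0.25],
  [0,-0.8,0,0,0.25],
  [0,-1,0,0,0.25],
  [0,-1,0,0,0.25],
  [0,-1,0,0,0.25],
  [0,-1,0,0,0.25],
])

```text
time_s: 22.58
eef_pos: [0.5298, -0.1925, 0.3017]
eef_rot: [0.338, -0.621, 0.622, -0.338]
force: [0.7, -0.1, 0.5]
opening: 0.0237
```

Request:
apply_moves([
  [0,-1,0,0,0.25],
  [0,-0.5,1,0,0.25],
  [0,0,1,0,0.25],
  [0,0,1,0,0.25],
  [0,0,1,0,0.25],
  [0,0,1,0,0.25],
  [0,0,1,0,0.25],
  [0,0,0,0,0.25],
  [0,0,0,0,0.25],
])

```text
time_s: 23.7
eef_pos: [0.6805, -0.29, 0.345]
eef_rot: [0.338, -0.621, 0.621, -0.338]
force: [0.0, 0.3, -0.8]
opening: 0.0235
```

```bash
python3 - <<'E'
from h import *
from scipy.optimize import least_squares
for n in ("scene","top"):
    s=snapshot(n);W=cloud(s);I=s["image"].astype(int)
    near=(np.hypot(W[...,0]-.527,W[...,1]+.19)<.05)&(W[...,2]>.1)
    red=near&(I[...,0]>110)&(I[...,1]<80)&(I[...,2]<80)
    Q=W[red];t=Q[Q[:,2]>.15]
    print(n,"tab top z",np.percentile(Q[:,2],98).round(4),"tab mean",t.mean(0).round(4))
    rim=near&(I.max(-1)-I.min(-1)<40)&(I.min(-1)>100)&(W[...,2]>.132)&(W[...,2]<.145);P=W[rim];print(len(P))
    if len(P)>10:
        r=least_squares(lambda p:np.hypot(P[:,0]-p[0],P[:,1]-p[1])-.031,[.527,-.19],loss='soft_l1',f_scale=.001);print("rim",r.x.round(4),np.median(P[:,2]).round(4))
        A=np.c_[P[:,:2]-r.x,np.ones(len(P))];print(" plane slope",np.linalg.lstsq(A,P[:,2],rcond=None)[0].round(3))
    u,v=map(int,proj(s,np.array([.526,-.189,.16])));u0=np.clip(u-75,0,490);v0=np.clip(v-65,0,350)
    cv2.imwrite(f"pics/end_{n}.png",cv2.resize(s["image"][v0:v0+130,u0:u0+150,::-1],None,fx=4,fy=4))
    for l in ["pot_lid","bearing","spanner"]: print(l,[np.round(d["at"],3).tolist() for d in find_in(s,l)[:1]])
E
```

```text
scene tab top z 0.1683 tab mean [ 0.5355 -0.1958  0.1615]
410
rim [ 0.5281 -0.1929] 0.1371
 plane slope [ 0.015 -0.012  0.137]
pot_lid [[0.711, 0.106, 0.011]]
bearing [[0.408, -0.011, 0.016]]
spanner [[0.743, 0.275, 0.011]]
top tab top z 0.1661 tab mean [ 0.5258 -0.1869  0.1587]
426
rim [ 0.5271 -0.1915] 0.1374
 plane slope [-0.002 -0.017  0.137]
pot_lid [[0.698, 0.114, 0.004]]
bearing [[0.504, -0.273, 0.112]]
spanner [[0.727, 0.286, 0.001]]
```

View pics/end_scene.png

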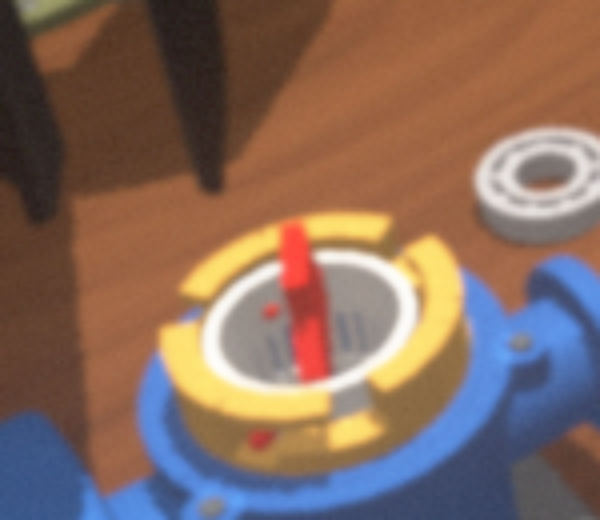

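View pics/end_top.png

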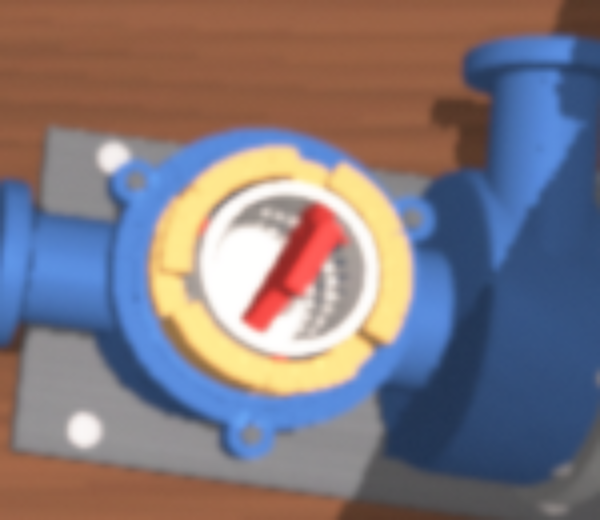

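```bash
python3 -c "
from rig import ticket;print(ticket.finish_job())"
```

```text
the job is handed in; nothing more can be done
None
```

The basket is locked in the pump's strainer pot and let go, and the job is handed in at about 24 s of the 72 s allowed. I have no verdict, because the hand-in reports none.

1. **Standing it up:** The moves couldn't tilt the gripper, so I didn't use the 45° grasp. I took the handle tab by its edges with a light grip and let the basket swing upright as I lifted. Then I set it on the bench and released it. It stood about 1° off vertical.
2. **Locking it:** I gripped the handle again across its 8 mm thickness. The ring's entry slots were about 19.5° off the world x axis, and the lugs already lined up with them. I lowered it to the entry floor, felt contact, turned it 44° clockwise, and it dropped about 6 mm. Then I released it and backed away.

**Last checks (both cameras):**
- **Height:** the basket's rim is at 137 mm, so its middle is about 48 mm below the ring's top (44.5 to 52 needed).
- **Position:** it is 1.5 to 3 mm from the pot's axis (under 5 needed), from camera fits good to about 2 mm.
- **Lean:** it leans about 1° (under 4° needed), and one lug shows in its notch.
- **Bystanders:** the lid and spanner read within about 5 mm of their starting positions. The bearing was not found by the scene camera at the start, so I only have cross-camera readings. It moved from (0.399, -0.004) in the top camera to (0.408, -0.011) in the scene camera, which matches the offset between the cameras for the other objects. The last top-camera search reported the bearing on the pump, which I took as a false detection. It looks undisturbed in the scene pictures.

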